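# Snap the water filter's clamp shut with clip pliers

### The job

The water filter has its new cartridge in, but the blue clamp round its middle is still open. Take up the red-handled clip pliers, set their jaws astride the clamp's two ears and squeeze until the catch snaps over and holds, but do not crush the ears and do not touch the filter with the hand itself. Then take the pliers off and lay them flat on the worktop well clear of the filter, leaving the other things where they are.

Things in the scene. Friction and masses are not known exactly. Their poses are not given: they have to be found in the camera images.
- pliers: Clip pliers, red handles, dark steel jaws, 180 mm long, 18 mm thick, 0.14 kg, lying flat. Origin: underside, on the rivet; x from the rivet to the jaws, y across, z up. A spring holds them open: the handles, 10 mm thick, then run almost parallel to x, from 45 to 112 mm behind the rivet. Squeezing the handles closes the jaws.
- pliers_grip (a point): Where to take the pliers: midway between the handles, 58 mm behind the rivet, near the balance point, half-way up their thickness (9 mm); axes as the pliers'. Here the open handles measure 57 mm over their outer faces. Their spring pushes each finger with 10 to 12 N, so held at 55 mm or less they stay in the fingers, and the fingers' opening sets that of the jaws, roughly 1 to 1.
- pliers_jaws (a point): Midway between the jaw tips of the open pliers, 62 mm ahead of the rivet, 120 mm ahead of pliers_grip, half-way up their thickness; axes as the pliers'. The tips are two upright round steel pins, 11 mm across, 18 mm tall, 58 mm apart between their inner sides when open. They swing about 6 mm forward as they close on the ears.
- filter: Worktop water filter, fixed: white foot 120 mm across, clear bowl with a new cartridge, blue clamp round its middle, white head, steel swan-neck spout up to 210 mm high. Origin: centre of its underside on the worktop; z up along its axis.
- clamp_ears (a point): Where the middle of the open jaws goes: between the clamp's two blue ears, 71 mm from the filter's axis, 78 mm above the worktop; x level from here to the axis, z up. The ears stand 63 to 93 mm above the worktop and 52 to 85 mm from the axis. The left one carries a steel pressure pad on an adjusting screw. The clamp turns easily on the filter and centres itself between the jaws.
- clamp_catch (a point): The clamp's steel catch on top of the ears, 96 mm above the worktop, reaching 103 mm, 12 mm either side: its hook rides up a tooth on the right ear and drops behind it. The pliers go lower, on the right ear's outer face and the left ear's pad: open these are 40 mm apart, snapped 26 mm, plus what the pad is screwed out (0 to 7 mm, different each time, stiff).
- clamp_l (a joint): Left half of the clamp pressed shut, rad (the right half follows): 0 open, 0.058 snapped, 0.068 hard stop. Held at pliers_grip the handles take up to 25 N each as the hook climbs; at the snap this drops at once to 11 to 17 N and the clamp stays shut. Let go before and it springs open. Some 2 mm on the ears meet their stop and are soon crushed.
- soap: Bystander, loose: green soap pump bottle, 176 mm tall. Origin: centre of its underside.
- mug: Bystander, loose: sand-coloured mug, 98 mm tall. Origin: centre of its underside.
- beaker: Bystander, loose: dark tumbler, 107 mm tall. Origin: centre of its underside.
- old_cartridge: Bystander, loose: used filter cartridge (cream pleats, blue end caps), 55 mm across, 112 mm tall. Origin: centre of its underside.
- keys: Bystander, loose: bunch of keys, about 105 mm across, 8 mm high. Origin: centre of its underside.
Things that resemble listed ones, but are neither listed nor needed, are in the scene too. Of the things that look like the pliers, take the one that is farthest from the robot's base at the start.

How it is judged (in metres and radians):
On the way, in this order (a step that is already met when the one before it is completed fails the run):
1. the pliers are held with their jaws astride the ears of the clamp (horizontal distance between pliers_jaws and clamp_ears below 0.016 m and z of pliers_jaws in the frame of clamp_ears between -0.014 and 0.014 m and value of joint clamp_l below 0.05 rad), for 0.1 s.
2. the clamp is pressed shut by the pliers (value of joint clamp_l above 0.054 rad and horizontal distance between pliers_jaws and clamp_ears below 0.03 m), for 0.1 s.
At the end, for the whole second after the job is handed in: The clamp stays snapped shut by itself (clamp_l above 0.054 rad); the pliers lie flat and at rest on the worktop (within 6 mm and 0.1 rad), their rivet more than 150 mm and their jaws more than 130 mm from the filter's axis (value of joint clamp_l above 0.054 rad and height (world z) of pliers below 0.006 m and angle between pliers's own z axis and vertical below 0.1 rad and linear speed of pliers below 0.02 m/s and horizontal distance between pliers_jaws and filter above 0.13 m and horizontal distance between pliers and filter above 0.15 m and contact force between pliers and filter below 0.1 N); the robot touches nothing.
It fails at once if the ears are crushed: the pliers press on the two of them with more than 45 N in all (the snap takes about 20 N) (contact force between pliers and filter above 45 N).
It fails at once if the hand or the arm presses the filter or its clamp with more than 4 N (contact force between any of the fingers, the arm and filter above 4 N).
It fails at once if another thing is pushed more than 20 mm from its place (distance of any of soap, mug, beaker, old_cartridge, keys from where it was at the start of the episode above 0.02 m).
It fails at once if another thing is tipped over (angle between any of soap, mug, beaker, old_cartridge's own z axis and vertical above 0.5 rad).
It also fails if it takes over 58 s, if anything falls off the work surface, if the arm or the gripper's body presses on something with over 40 N, if the wrist force passes 120 N, or if a joint passes its speed limit or range.

### The arm

A 7-joint arm with a two-finger parallel gripper is mounted at the origin on a cart in front of the work surface, level with it; the furniture and walls round the work are solid. World frame = base frame: x ahead of the robot, y to its left, z up, the work surface at z = 0. Lengths are in mm, angles in degrees, forces in N, time in s.
With the tool pointing down it reaches from about 425 to 925 mm from the base axis. Payload 6.8 kg.
Tool frame: the origin (TCP) lies between the finger pads; the fingertips stand 22 mm ahead of it and the grasp point (between the pads) lies 3 mm ahead of it; z points along the fingers, y is the line along which they close (so a half turn about z gives the same grasp; the last joint's range is limited). The gripper opens to 85 mm and grips with 20 to 120 N. Pads are 22 mm wide; open, the fingers measure 114 mm over their backs; the gripper's body (76 mm by 85 mm) begins 54 mm behind the grasp point. The pads swing forward as they close: fully open they stand 13 mm farther back than shut.
Start: joints at [-73.287, 27.33, 1.283, 89.118, -0.659, 63.558, -4.761], TCP at [262.731, 621.788, 224.408] pointing down, gripper open.
Joint ranges: [-169.35, 169.35], [-19.33, 120.38], [-80.79, 83.38], [13.8, 139.57], [-78.32, 258.32], [9.67, 109.79], [-169.56, 169.56]. Speed limits (degrees/s): [136.94, 136.94, 180, 180, 180, 180, 180].

### API

Orientations are given as a 3x3 rotation matrix whose columns are the frame's x, y, z axes.
In Python, from station import * gives the robot as it stands.
- The arm moves only by the tool move_arm, never from a script. Its argument "moves" is a list of rows, each an object with "fingers": the opening, from -1 (shut) to 1 (fully open); "slide": the shift along the tool's x, y, z each as a share of 0.5 m, from -1 to 1, a list of three; "turn": the turn, a rotation vector about the tool's x, y, z each as a share of 2 rad, from -1 to 1, a list of three. In form: [{"fingers": fingers, "slide": [x, y, z], "turn": [ax, ay, az]}, ...]. A call has 1 to 20 rows; each row shifts and turns the commanded pose from where the row before left it, along the tool's axes as they then stand; what a row does not reach is not made up. A row lasts 1/8 s, in which the tool goes at most 62.5 mm and 10.7 degrees, less where a joint would pass 70% of its speed; a pose out of reach is approached as far as the arm can. A call with a number of a shift or a turn outside -1 to 1 is refused whole. A call with a gripper value outside its range is refused whole. The fingers move at their own pace and stop on an object; the grip force is fixed at half the most. Time passes only in rows, so rows that do not move let the fingers close. It gives the time, the measured TCP pose, the force, the opening and the grip force at its end, in the units of the state.
- observe(): the state, without advancing time (a new reading comes with each control period).
- camera(name): name is "scene" or "top"; returns the picture (384x512x3 uint8, blue, green, red); there is no depth.
- calibration(name): a dict with "K" (3x3 intrinsics, pixels), "T" (4x4, takes a point from camera to world coordinates). Camera axes: x right, y up, looking along -z (the intrinsics and any distortion apply to the point x, -y, -z); pixel columns grow to the right and rows downward; lengths in mm; the calibration is good to about 2 mm. A picture is of the moment at which its call begins. calibration takes no time and is no camera call.
- hand_in(): hands the job in; it is judged then, once.
The state is a dict: "clock": time; "joints": joint angles; "qvel": joint speeds; "tau": joint torques, N m; "ee_pos": TCP position; "tool_rot": TCP orientation; "ft_force": force on the tool from outside, world axes, zero at the start; "torque": the same for the moment, N m; "gripper_width": finger opening in mm; "grip_force": force on a finger pad.
Only numpy, scipy, OpenCV 4.12 (cv2) and the standard library are available. Lean on these libraries where they do the work, as an engineer would, in place of code of your own. Each camera call takes 0.05 s, during which the arm holds its last target. There are 200 camera calls.

## Working session

There is one attempt and no reset: what is moved stays moved. The work goes in short steps, Python scripts to look and compute and a tool call to move; the robot and the scene stay as the last step left them, time stands still between calls to the robot, and variables do not carry over. Pictures are saved under pics/ and viewed, at most 10 in all, crops included, and the job is handed in when it is done.

Besides the shell and the picture viewer there is one more tool, called after "Request:" by a JSON object that holds its "api" and its "payload", one argument or row to a line. move_arm: Moves the arm, as the interface text tells. Shift numbers are shares of 0.5 m and turn numbers shares of 2 rad, none past 1 either way. Its arguments: {"type":"object","properties":{"moves":{"type":"array","items":{"type":"object","properties":{"fingers":{"type":"number"},"slide":{"type":"array","items":{"type":"number","minimum":-1,"maximum":1}},"turn":{"type":"array","items":{"type":"number","minimum":-1,"maximum":1}}}}}},"required":["moves"]}

```bash
mkdir -p pics
python3 - <<'E'
from station import *
import cv2,numpy as np
np.set_printoptions(precision=4,suppress=True)
for n in("scene","top"):
    cv2.imwrite(f"pics/{n}0.png",camera(n)); c=calibration(n); print(n,c)
o=observe(); print({k:o[k] for k in("clock","ee_pos","tool_rot","gripper_width","ft_force")})
E
```

```text
scene {'K': array([[470.6684,   0.    , 250.0739],
       [  0.    , 470.6684, 183.2843],
       [  0.    ,   0.    ,   1.    ]]), 'T': array([[   0.44  ,    0.6424,   -0.6275, -432.356 ],
       [  -0.8978,    0.3289,   -0.2928, -526.2643],
       [   0.0183,    0.6922,    0.7214, 1226.1849],
       [   0.    ,    0.    ,    0.    ,    1.    ]])}
top {'K': array([[347.7566,   0.    , 252.151 ],
       [  0.    , 347.7566, 193.5537],
       [  0.    ,   0.    ,   1.    ]]), 'T': array([[   0.0301,    0.9923,   -0.1201,  377.0717],
       [  -0.9995,    0.0292,   -0.0093,  -80.3219],
       [  -0.0057,    0.1203,    0.9927, 1510.5526],
       [   0.    ,    0.    ,    0.    ,    1.    ]])}
{'clock': 0.1, 'ee_pos': array([262.5319, 621.2575, 223.5155]), 'tool_rot': array([[-0.9211,  0.3892, -0.0005],
       [ 0.3892,  0.9211, -0.0016],
       [-0.0001, -0.0016, -1.    ]]), 'gripper_width': 85.50871040072275, 'ft_force': array([-0.0488, -0.6237, -0.0094])}
```

View pics/scene0.png

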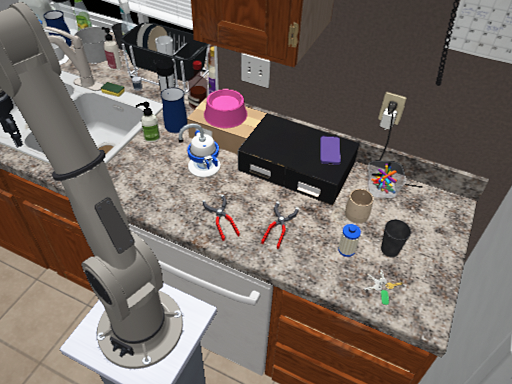

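View pics/top0.png

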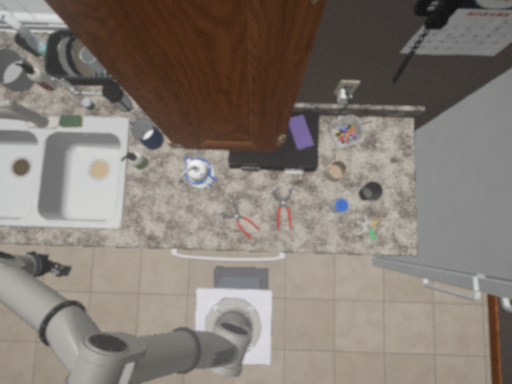

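The scene picture shows the filter at about (203,155) and two red-handled pliers at (222,213) and (281,222). In the top picture the filter is at (198,172) and the pliers at (243,220) and (284,205). I'll zoom in on both.

```bash
cat > h.py <<'E'
import cv2,numpy as np
from station import *
np.set_printoptions(precision=3,suppress=True)
def ray(n,u,v):
    c=calibration(n);K,T=c["K"],c["T"]
    d=np.array([(u-K[0,2])/K[0,0],-(v-K[1,2])/K[1,1],-1]);return T[:3,3],T[:3,:3]@d
def onz(n,u,v,z):
    o,d=ray(n,u,v);return o+d*(z-o[2])/d[2]
def tri(a,b):
    (o1,d1),(o2,d2)=ray("scene",*a),ray("top",*b)
    s=np.linalg.lstsq(np.c_[d1,-d2],o2-o1,rcond=None)[0]
    p,q=o1+s[0]*d1,o2+s[1]*d2;return (p+q)/2,np.linalg.norm(p-q)
def proj(n,p):
    c=calibration(n);q=np.linalg.inv(c["T"])@np.r_[p,1];K=c["K"]
    return np.array([K[0,2]+K[0,0]*q[0]/-q[2],K[1,2]+K[1,1]*q[1]/q[2]])
def crop(n,x,y,w,h,s,f,im=None):
    im=camera(n) if im is None else im
    cv2.imwrite(f,cv2.resize(im[y:y+h,x:x+w],None,fx=s,fy=s,interpolation=cv2.INTER_CUBIC))
E
python3 - <<'E'
from h import *
s,t=cv2.imread("pics/scene0.png"),cv2.imread("pics/top0.png")
crop("scene",170,110,140,140,4,"pics/s1.png",s)
crop("top",170,145,130,100,6,"pics/t1.png",t)
for n,im,z in(("scene",s,12),("top",t,12)):
    hsv=cv2.cvtColor(im,cv2.COLOR_BGR2HSV)
    m=((hsv[...,0]<6)|(hsv[...,0]>174))&(hsv[...,1]>150)&(hsv[...,2]>90)
    k,l,st,ce=cv2.connectedComponentsWithStats(m.astype(np.uint8),connectivity=8)
    for i in range(1,k):
        if st[i,4]>10:
            ys,xs=np.where(l==i); pts=np.c_[xs,ys].astype(np.float32)
            vx,vy,x0,y0=cv2.fitLine(pts,cv2.DIST_L2,0,.01,.01).ravel()
            pr=(pts-[x0,y0])@[vx,vy]
            e=[np.array([x0,y0])+[vx*q,vy*q] for q in(pr.min(),pr.max())]
            print(n,st[i],[onz(n,*q,z)[:2] for q in e],onz(n,*ce[i],z)[:2])
E
```

```text
scene [193  61   9   4  30] [array([1212.219,  555.42 ]), array([1226.262,  519.835])] [1218.844  538.633]
scene [374 178   5   6  15] [array([ 831.864, -433.708]), array([ 859.937, -436.67 ])] [ 843.73 -434.96]
scene [225 214  14  22  72] [array([458.791, -24.553]), array([ 401.487, -102.329])] [431.603 -61.455]
scene [216 216   9  25  73] [array([433.361,   1.413]), array([358.947, -67.552])] [395.186 -33.967]
scene [261 221  15  23  81] [array([ 402.941, -179.24 ]), array([ 503.995, -180.907])] [ 455.049 -180.1  ]
scene [277 225   9  24  69] [array([ 407.959, -234.901]), array([ 503.549, -217.914])] [ 457.81  -226.042]
```

View pics/s1.png

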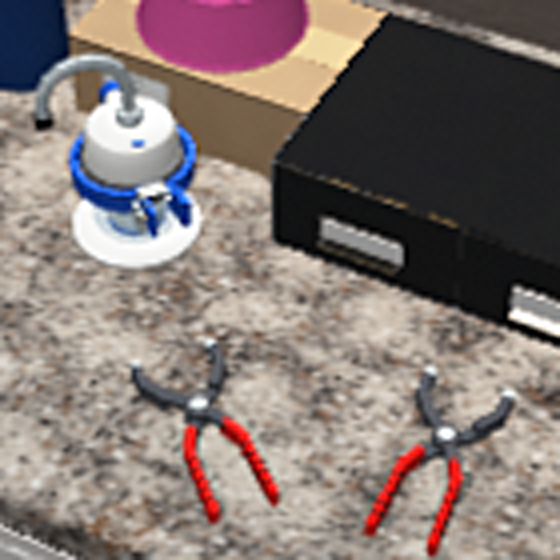

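View pics/t1.png

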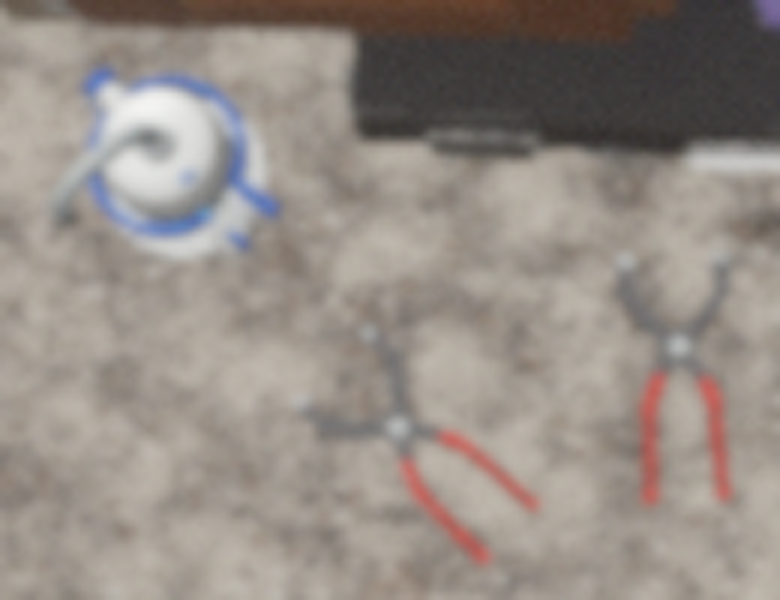

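The close-ups show the target as the right pliers: rivet (447,434) in the scene crop and (678,346) in the top crop, tips at (430,371)/(510,394) and (627,260)/(724,257). The clamp ears are at about (150,212)/(182,206) in the scene crop and (238,240)/(262,203) in the top crop.

```bash
cat >> h.py <<'E'
S=lambda x,y:((x+.5)/4-.5+170,(y+.5)/4-.5+110)
Tp=lambda x,y:((x+.5)/6-.5+170,(y+.5)/6-.5+145)
E
python3 - <<'E'
from h import *
for nm,a,b in(("rivetR",(447,434),(678,346)),("tipL",(430,371),(627,260)),("tipR",(510,394),(724,257)),("rivetL",(199,404),(398,428)),("hL",(370,532),(651,500)),("hR",(434,549),(726,498)),
 ("earNear",(150,215),(238,240)),("earFar",(182,206),(264,205)),("mount",(130,117),(150,140))):
    print(nm,*tri(S(*a),Tp(*b)),onz("scene",*S(*a),15),onz("top",*Tp(*b),15))
s,t=cv2.imread("pics/scene0.png"),cv2.imread("pics/top0.png")
# clamp blue masks & foot
for n,im,(x,y,w,h) in(("scene",s,(180,130,45,50)),("top",t,(175,150,50,40))):
    hsv=cv2.cvtColor(im,cv2.COLOR_BGR2HSV)[y:y+h,x:x+w]
    m=(abs(hsv[...,0].astype(int)-111)<9)&(hsv[...,1]>110)
    print(n); print("\n".join("%3d "%(y+i)+"".join(".#"[int(q)] for q in r) for i,r in enumerate(m)))
# foot: white low sat
x,y,w,h=185,145,40,35
hsv=cv2.cvtColor(s,cv2.COLOR_BGR2HSV)[y:y+h,x:x+w]
m=(hsv[...,2]>215)&(hsv[...,1]<30)
print("\n".join("%3d "%(y+i)+"".join(".#"[int(q)] for q in r) for i,r in enumerate(m)))
E
```

```text
rivetR [ 524.037 -198.684   15.217] 0.17963211786910482 [ 524.16  -198.548   15.   ] [ 524.1   -198.781   15.   ]
tipL [ 584.69  -158.85    13.117] 4.407656676512764 [ 581.909 -157.549   15.   ] [ 585.461 -160.711   15.   ]
tipR [ 589.182 -229.8     15.437] 2.0072913970863415 [ 588.984 -228.84    15.   ] [ 589.705 -230.749   15.   ]
rivetL [458.992   0.775  15.483] 0.6117364399157678 [459.203   1.255  15.   ] [459.168   0.534  15.   ]
hL [ 413.001 -181.508    2.207] 2.3923925883757016 [ 403.557 -184.09    15.   ] [ 413.249 -181.702   15.   ]
hR [ 416.176 -235.257    8.582] 1.1538023291852497 [ 411.402 -236.297   15.   ] [ 416.27 -235.11   15.  ]
earNear [581.56  113.402  82.165] 2.544983988338135 [640.472 152.158  15.   ] [591.828 121.348  15.   ]
earFar [607.423  96.483  78.545] 1.5653722361275115 [664.611 131.697  15.   ] [618.043 103.615  15.   ]
mount [642.47  168.256 126.617] 1.1555797376320813 [751.853 238.181  15.   ] [663.572 188.852  15.   ]
scene
130 .................##..........................
131 ................####.........................
132 ...............###.......
[... 5449 characters left out ...]
............##....###....
165 ...########................###...##.....
166 ....########..............####...##.....
167 ....#########............##########.....
168 ....###########..........#########......
169 ....##############.###..##########......
170 .....############################.......
171 .....###########################........
172 ......#########################.........
173 ........#####################...........
174 .........##################.............
175 ............#############...............
176 ..................##....................
177 ........................................
178 ........................................
179 ........................................
```

Run:
```python
from h import *
from scipy.optimize import least_squares
s,t=cv2.imread("pics/scene0.png"),cv2.imread("pics/top0.png")
def fit(P,r=None):
    if r: f=lambda p:np.hypot(P[:,0]-p[0],P[:,1]-p[1])-r; x=[640,150]
    else: f=lambda p:np.hypot(P[:,0]-p[0],P[:,1]-p[1])-p[2]; x=[640,150,55]
    q=least_squares(f,x,loss="soft_l1"); return q.x,np.sqrt(np.mean(q.fun**2))
hsv=cv2.cvtColor(s,cv2.COLOR_BGR2HSV)
m=(hsv[...,2]>205)&(hsv[...,1]<35)
P=[];
for u in range(190,220):
    v=[v for v in range(160,180) if m[v,u]]
    if v: P.append((u,max(v)+.5))
for z in(0,5): print("foot scene",z,fit(np.array([onz("scene",*p,z)[:2] for p in P]),60))
# foot from top: right/bottom boundary hand-read in crop
P=[(268,190),(264,150),(259,215),(215,255),(190,262),(160,257),(130,243)]
for z in(0,5):print("foot top",fit(np.array([onz("top",*Tp(*p),z)[:2] for p in P]),60))
# ring outer from top
P=[(91,150),(92,185),(105,210),(130,228),(165,236),(195,232),(246,150),(238,120),(222,98),(195,80),(170,75)]
for z in(70,78,86):print("ring top",z,fit(np.array([onz("top",*Tp(*p),z)[:2] for p in P])))
# ring outer scene (left & bottom & right silhouette)
P=[(69,165),(74,180),(90,195),(110,206),(130,210),(196,160),(193,140)]
for z in(70,78,86):print("ring scene",z,fit(np.array([onz("scene",*S(*p),z)[:2] for p in P])))
print(tri(S(137,145),Tp(189,177)))
for c in ((590,103),(596,106)):
  for z in(78,):print(c,proj("scene",np.r_[c,z]),proj("top",np.r_[c,z]))
```

```text
foot scene 0 (array([641.485, 168.522]), np.float64(4.479522244002586))
foot scene 5 (array([637.348, 165.875]), np.float64(4.4669041436465005))
foot top (array([637.051, 163.173]), np.float64(0.8395064214589205))
foot top (array([636.384, 162.528]), np.float64(0.7695550578688465))
ring top 70 (array([641.805, 166.431,  56.568]), np.float64(1.1846067780122649))
ring top 78 (array([640.335, 165.059,  56.254]), np.float64(1.1778884296118342))
ring top 86 (array([638.865, 163.688,  55.94 ]), np.float64(1.1711708842057273))
ring scene 70 (array([644.809, 166.61 ,  59.478]), np.float64(2.16747327454686))
ring scene 78 (array([637.353, 161.818,  59.063]), np.float64(2.151173323997051))
ring scene 86 (array([629.898, 157.026,  58.648]), np.float64(2.134880818588229))
(array([617.16 , 143.572, 123.497]), np.float64(4.236304263096354))
(590, 103) [211.317 163.69 ] [211.688 182.939]
(596, 106) [211.41  162.371] [211.033 181.495]
```

```bash
cat >> h.py <<'E'
def go(target,R=None,p=None,rows=1):
    o=observe();R=np.array(o["tool_rot"]) if R is None else R;p=np.array(o["ee_pos"]) if p is None else np.array(p)
    d=R.T@(np.array(target)-p);return d/500/rows,np.linalg.norm(d)
def yawerr(deg):
    """turn about tool z (share per total) so tool y is along yaw deg+90 (mod 180), both options in degrees"""
    R=np.array(observe()["tool_rot"]);c=np.degrees(np.arctan2(R[1,1],R[0,1]));e=(deg+90-c+180)%360-180
    return -e, -(e-180 if e>0 else e+180), R
E
python3 - <<'E'
from h import *
print(go([440,230,260],rows=10),go([466,-203,260],p=[440,230,260],rows=10),yawerr(4.2)[:2])
E
```

```text
(array([-0.063, -0.058, -0.007]), np.float64(431.17102553662136)) (array([-0.038, -0.078,  0.   ]), np.float64(433.7798981050182)) (np.float64(-27.10661692760368), np.float64(152.89338307239632))
```

Request:
{"api": "move_arm", "payload": {
  "moves": [
    {"fingers": 1,"slide": [-0.063,-0.058,-0.007],"turn": [0,0,0]},
    {"fingers": 1,"slide": [-0.063,-0.058,-0.007],"turn": [0,0,0]},
    {"fingers": 1,"slide": [-0.063,-0.058,-0.007],"turn": [0,0,0]},
    {"fingers": 1,"slide": [-0.063,-0.058,-0.007],"turn": [0,0,0]},
    {"fingers": 1,"slide": [-0.063,-0.058,-0.007],"turn": [0,0,0]},
    {"fingers": 1,"slide": [-0.063,-0.058,-0.007],"turn": [0,0,0]},
    {"fingers": 1,"slide": [-0.063,-0.058,-0.007],"turn": [0,0,0]},
    {"fingers": 1,"slide": [-0.063,-0.058,-0.007],"turn": [0,0,0]},
    {"fingers": 1,"slide": [-0.063,-0.058,-0.007],"turn": [0,0,0]},
    {"fingers": 1,"slide": [-0.063,-0.058,-0.007],"turn": [0,0,0]},
    {"fingers": 1,"slide": [-0.038,-0.078,0],"turn": [0,0,0]},
    {"fingers": 1,"slide": [-0.038,-0.078,0],"turn": [0,0,0]},
    {"fingers": 1,"slide": [-0.038,-0.078,0],"turn": [0,0,0]},
    {"fingers": 1,"slide": [-0.038,-0.078,0],"turn": [0,0,0]},
    {"fingers": 1,"slide": [-0.038,-0.078,0],"turn": [0,0,0]},
    {"fingers": 1,"slide": [-0.038,-0.078,0],"turn": [0,0,0]},
    {"fingers": 1,"slide": [-0.038,-0.078,0],"turn": [0,0,0]},
    {"fingers": 1,"slide": [-0.038,-0.078,0],"turn": [0,0,0]},
    {"fingers": 1,"slide": [-0.038,-0.078,0],"turn": [0,0,0]},
    {"fingers": 1,"slide": [-0.038,-0.078,0],"turn": [0,0,0]}
  ]
}}

```text
clock: 2.6
ee_pos: [462.9, -202.4, 259.2]
tool_rot: [[-0.921, 0.389, -0.0], [0.389, 0.921, 0.0], [0.0, 0.0, -1.0]]
ft_force: [0.5, -0.3, -0.3]
gripper_width: 85.1
grip_force: 0.0
```

Request:
{"api": "move_arm", "payload": {
  "moves": [
    {"fingers": 1,"slide": [0,0,0],"turn": [0,0,0.09]},
    {"fingers": 1,"slide": [0,0,0],"turn": [0,0,0.09]},
    {"fingers": 1,"slide": [0,0,0],"turn": [0,0,0.09]},
    {"fingers": 1,"slide": [0,0,0],"turn": [0,0,0.09]},
    {"fingers": 1,"slide": [0,0,0],"turn": [0,0,0.09]},
    {"fingers": 1,"slide": [0,0,0],"turn": [0,0,0.09]},
    {"fingers": 1,"slide": [0,0,0],"turn": [0,0,0.09]},
    {"fingers": 1,"slide": [0,0,0],"turn": [0,0,0.09]},
    {"fingers": 1,"slide": [0,0,0],"turn": [0,0,0.09]},
    {"fingers": 1,"slide": [0,0,0],"turn": [0,0,0.09]},
    {"fingers": 1,"slide": [0,0,0],"turn": [0,0,0.09]},
    {"fingers": 1,"slide": [0,0,0],"turn": [0,0,0.09]},
    {"fingers": 1,"slide": [0,0,0],"turn": [0,0,0.09]},
    {"fingers": 1,"slide": [0,0,0],"turn": [0,0,0.09]},
    {"fingers": 1,"slide": [0,0,0],"turn": [0,0,0.074]},
    {"fingers": 1,"slide": [0,0,0],"turn": [0,0,0]},
    {"fingers": 1,"slide": [0,0,0],"turn": [0,0,0]}
  ]
}}

```text
clock: 4.72
ee_pos: [463.1, -201.0, 259.3]
tool_rot: [[0.997, 0.077, -0.0], [0.077, -0.997, 0.0], [-0.0, -0.0, -1.0]]
ft_force: [0.2, 0.5, -0.1]
gripper_width: 85.5
grip_force: 0.0
```

Run:
```python
from h import *
o=observe();print(o["clock"],o["joints"],o["ee_pos"],o["tool_rot"],o["gripper_width"],o["ft_force"],yawerr(4.2)[:2])
print(go([466.2,-202.9,60]),go([466.2,-202.9,12]))
```

```text
4.725 [-33.396  13.692  59.331 112.257 -13.415  61.348 -53.87 ] [ 463.107 -201.028  259.263] [[ 0.997  0.077 -0.   ]
 [ 0.077 -0.997  0.   ]
 [-0.    -0.    -1.   ]] 85.54549721024637 [ 0.198  0.49  -0.079] (np.float64(-179.80285576274923), np.float64(0.19714423725076813))
(array([0.006, 0.004, 0.399]), np.float64(199.2957890418155)) (array([0.006, 0.004, 0.495]), np.float64(247.28942467467505))
```

Request:
{"api": "move_arm", "payload": {
  "moves": [
    {"fingers": 1,"slide": [0.0015,0.001,0.1],"turn": [0,0,0.0017]},
    {"fingers": 1,"slide": [0.0015,0.001,0.1],"turn": [0,0,0]},
    {"fingers": 1,"slide": [0.0015,0.001,0.1],"turn": [0,0,0]},
    {"fingers": 1,"slide": [0.0015,0.001,0.1],"turn": [0,0,0]},
    {"fingers": 1,"slide": [0,0,0.022],"turn": [0,0,0]},
    {"fingers": 1,"slide": [0,0,0.022],"turn": [0,0,0]},
    {"fingers": 1,"slide": [0,0,0.022],"turn": [0,0,0]},
    {"fingers": 1,"slide": [0,0,0],"turn": [0,0,0]},
    {"fingers": 1,"slide": [0,0,0],"turn": [0,0,0]}
  ]
}}

```text
clock: 5.85
ee_pos: [466.9, -203.0, 27.1]
tool_rot: [[0.998, 0.071, 0.001], [0.071, -0.998, -0.0], [0.001, 0.0, -1.0]]
ft_force: [0.3, -0.1, -0.8]
gripper_width: 85.6
grip_force: 0.0
```

Request:
{"api": "move_arm", "payload": {
  "moves": [
    {"fingers": 0.26,"slide": [0,0,0],"turn": [0,0,0]},
    {"fingers": 0.26,"slide": [0,0,0],"turn": [0,0,0]},
    {"fingers": 0.26,"slide": [0,0,0],"turn": [0,0,0]},
    {"fingers": 0.26,"slide": [0,0,0],"turn": [0,0,0]},
    {"fingers": 0.26,"slide": [0,0,0],"turn": [0,0,0]}
  ]
}}

```text
clock: 6.48
ee_pos: [466.3, -202.9, 26.4]
tool_rot: [[0.998, 0.07, -0.0], [0.07, -0.998, -0.0], [-0.0, 0.0, -1.0]]
ft_force: [0.5, 0.5, -0.4]
gripper_width: 53.8
grip_force: 0.0
```

Run:
```python
from h import *
crop("scene",220,150,120,110,5,"pics/s2.png")
o=observe();print(o["clock"],o["grip_force"],o["gripper_width"])
```

```text
6.525 0.0 53.63359685298367
```

View pics/s2.png

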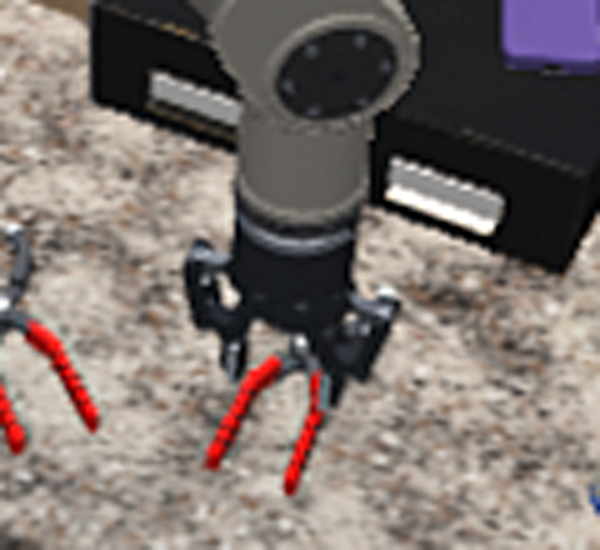

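The picture shows the fingers astride the handles' front part. The left fingertip is at about (232,378) and the right one at (330,403), and neither clearly presses a handle. I'll check the fingertip heights.

Run:
```python
from h import *
f=lambda p:((p[0]+.5)/5-.5+220,(p[1]+.5)/5-.5+150)
for p in((232,378),(330,403)):
    for z in(0,5,10,20):print(p,z,onz("scene",*f(p),z))
for y in(-1,1):
  for z in (4,12,20): 
    q=proj("scene",np.array([466.3-y*.07*32,-202.9+y*32,z]));print(y,z,(q-[220,150])*5)
t=camera("top");cv2.imwrite("pics/t2raw.png",t)
for n,im in(("scene",camera("scene")),("top",t)):
    hsv=cv2.cvtColor(im,cv2.COLOR_BGR2HSV)
    m=((hsv[...,0]<6)|(hsv[...,0]>174))&(hsv[...,1]>130)&(hsv[...,2]>90)
    k,l,st,ce=cv2.connectedComponentsWithStats(m.astype(np.uint8),connectivity=8)
    for i in range(1,k):
        if st[i,4]>10: print(n,st[i],onz(n,*ce[i],12))
```

```text
(232, 378) 0 [ 484.734 -160.942    0.   ]
(232, 378) 5 [ 480.995 -162.432    5.   ]
(232, 378) 10 [ 477.255 -163.921   10.   ]
(232, 378) 20 [ 469.776 -166.901   20.   ]
(330, 403) 0 [ 494.94  -227.524    0.   ]
(330, 403) 5 [ 491.159 -228.743    5.   ]
(330, 403) 10 [ 487.378 -229.961   10.   ]
(330, 403) 20 [ 479.815 -232.397   20.   ]
-1 4 [322.95  429.825]
-1 12 [323.828 422.284]
-1 20 [324.713 414.686]
1 4 [230.841 399.496]
1 12 [231.366 391.92 ]
1 20 [231.894 384.286]
scene [106  54   8  10  37] [1053.092  917.631   12.   ]
scene [374 178   5   6  18] [ 842.938 -434.521   12.   ]
scene [225 214  15  22  78] [430.487 -63.116  12.   ]
scene [216 216   9  25  77] [394.07  -34.635  12.   ]
scene [261 221  15  23  85] [ 454.033 -179.987   12.   ]
scene [277 224   8  25  61] [ 453.547 -226.369   12.   ]
```

Fingertips sit about 14–20 mm up, above the handles (they swing back when open). I'll open, go down 11 mm and close again.

Request:
{"api": "move_arm", "payload": {
  "moves": [
    {"fingers": 1,"slide": [0,0,0],"turn": [0,0,0]},
    {"fingers": 1,"slide": [0,0,0],"turn": [0,0,0]},
    {"fingers": 1,"slide": [0,0,0],"turn": [0,0,0]},
    {"fingers": 1,"slide": [0,0,0.011],"turn": [0,0,0]},
    {"fingers": 1,"slide": [0,0,0.011],"turn": [0,0,0]},
    {"fingers": 1,"slide": [0,0,0],"turn": [0,0,0]},
    {"fingers": 0.26,"slide": [0,0,0],"turn": [0,0,0]},
    {"fingers": 0.26,"slide": [0,0,0],"turn": [0,0,0]},
    {"fingers": 0.26,"slide": [0,0,0],"turn": [0,0,0]},
    {"fingers": 0.26,"slide": [0,0,0],"turn": [0,0,0]},
    {"fingers": 0.26,"slide": [0,0,0],"turn": [0,0,0]}
  ]
}}

```text
clock: 8.0
ee_pos: [466.4, -202.9, 15.4]
tool_rot: [[0.998, 0.07, 0.0], [0.07, -0.998, 0.0], [0.0, 0.0, -1.0]]
ft_force: [-0.0, 0.0, -0.7]
gripper_width: 53.8
grip_force: 0.0
```

Request:
{"api": "move_arm", "payload": {
  "moves": [
    {"fingers": 0.2,"slide": [0,0,0],"turn": [0,0,0]},
    {"fingers": 0.2,"slide": [0,0,0],"turn": [0,0,0]}
  ]
}}

```text
clock: 8.25
ee_pos: [466.3, -202.9, 15.4]
tool_rot: [[0.998, 0.07, -0.0], [0.07, -0.998, 0.0], [-0.0, -0.0, -1.0]]
ft_force: [0.4, 0.6, 0.2]
gripper_width: 51.2
grip_force: 0.0
```

Run:
```python
from h import *
im=camera("scene")
crop("scene",245,190,60,70,8,"pics/s3.png",im)
o=observe();print(o["clock"],o["grip_force"],o["gripper_width"],o["ee_pos"])
```

```text
8.3 0.0 51.33548939212683 [ 466.367 -202.947   15.408]
```

View pics/s3.png

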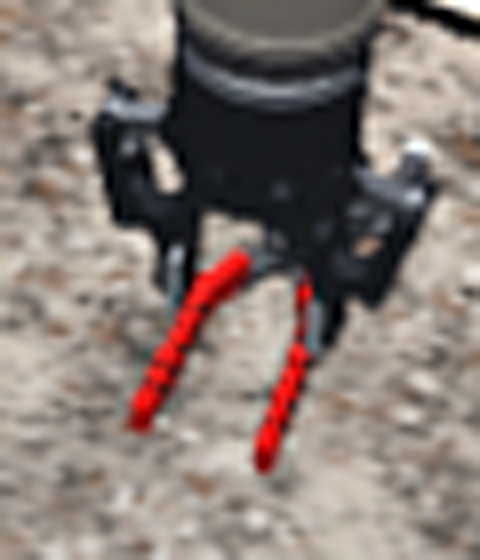

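The fingers now stand right beside the handles at about (180,290) and (315,335), but the handle ends haven't moved, so they aren't squeezed yet.

Run:
```python
from h import *
c=np.array([466.3,-202.9]);ex=np.array([.998,.07]);ey=np.array([-.07,.998])
def P(dx,dy,z,n="scene"):
    q=proj(n,np.r_[c+dx*ex+dy*ey,z]);return ((q-[245,190])*8) if n=="scene" else q
for dy in(26,40,-26,-40):
  for dx in(-11,11): print(dy,dx,[P(dx,dy,z) for z in(0,8,16,24)])
print("rivet",P(58,0,15),"handle end L/R",P(-54,28.5,9),P(-54,-28.5,9),"handle at grip outer",P(0,28.5,14),P(0,-28.5,14))
```

```text
26 -11 [array([173.258, 349.372]), array([174.115, 337.317]), array([174.979, 325.171]), array([175.849, 312.934])]
26 11 [array([192.065, 310.35 ]), array([192.984, 298.261]), array([193.91 , 286.081]), array([194.843, 273.81 ])]
40 -11 [array([141.358, 338.807]), array([142.094, 326.74 ]), array([142.835, 314.582]), array([143.582, 302.332])]
40 11 [array([160.414, 299.969]), array([161.213, 287.868]), array([162.019, 275.677]), array([162.831, 263.395])]
-26 -11 [array([293.013, 389.032]), array([294.331, 377.026]), array([295.659, 364.928]), array([296.998, 352.737])]
-26 11 [array([310.873, 349.319]), array([312.246, 337.275]), array([313.629, 325.139]), array([315.023, 312.912])]
-40 -11 [array([325.601, 399.825]), array([327.046, 387.832]), array([328.502, 375.747]), array([329.969, 363.57 ])]
-40 11 [array([343.201, 359.923]), array([344.698, 347.89 ]), array([346.207, 335.768]), array([347.727, 323.553])]
rivet [291.665 225.206] handle end L/R [130.478 412.317] [264.41  457.403] handle at grip outer [178.541 306.708] [310.171 349.889]
```

Request:
{"api": "move_arm", "payload": {
  "moves": [
    {"fingers": 0.55,"slide": [0,0,0],"turn": [0,0,0]},
    {"fingers": 0.55,"slide": [0,0,0],"turn": [0,0,0]},
    {"fingers": 0.55,"slide": [0,0,0.005],"turn": [0,0,0]},
    {"fingers": 0.55,"slide": [0,0,0.005],"turn": [0,0,0]},
    {"fingers": 0.2,"slide": [0,0,0],"turn": [0,0,0]},
    {"fingers": 0.2,"slide": [0,0,0],"turn": [0,0,0]},
    {"fingers": 0.2,"slide": [0,0,0],"turn": [0,0,0]}
  ]
}}

```text
clock: 9.18
ee_pos: [466.4, -203.0, 10.4]
tool_rot: [[0.998, 0.07, 0.0], [0.07, -0.998, -0.0], [0.0, 0.0, -1.0]]
ft_force: [0.9, 0.3, -0.2]
gripper_width: 51.8
grip_force: 0.0
```

Request:
{"api": "move_arm", "payload": {
  "moves": [
    {"fingers": 0.55,"slide": [0,0,0],"turn": [0,0,0]},
    {"fingers": 0.55,"slide": [0,0,0],"turn": [0,0,0]},
    {"fingers": 0.55,"slide": [0,0,0.004],"turn": [0,0,0]},
    {"fingers": 0.55,"slide": [0,0,0.004],"turn": [0,0,0]},
    {"fingers": 0.2,"slide": [0,0,0],"turn": [0,0,0]},
    {"fingers": 0.2,"slide": [0,0,0],"turn": [0,0,0]},
    {"fingers": 0.2,"slide": [0,0,0],"turn": [0,0,0]}
  ]
}}

```text
clock: 10.05
ee_pos: [466.3, -203.2, 7.0]
tool_rot: [[0.998, 0.07, 0.0], [0.07, -0.998, 0.0], [0.0, -0.0, -1.0]]
ft_force: [-2.8, 1.2, 10.4]
gripper_width: 52.0
grip_force: 13.0
```

Run:
```python
from h import *
im=camera("scene")
crop("scene",245,190,60,70,8,"pics/s4.png",im)
a=cv2.imread("pics/s3.png");b=cv2.imread("pics/s4.png");cv2.imwrite("pics/s4.png",b)
o=observe();print(o["clock"],o["grip_force"],o["gripper_width"],o["ee_pos"])
```

```text
10.1 13.038646280765533 51.252417619036706 [ 466.259 -203.204    7.034]
```

View pics/s4.png

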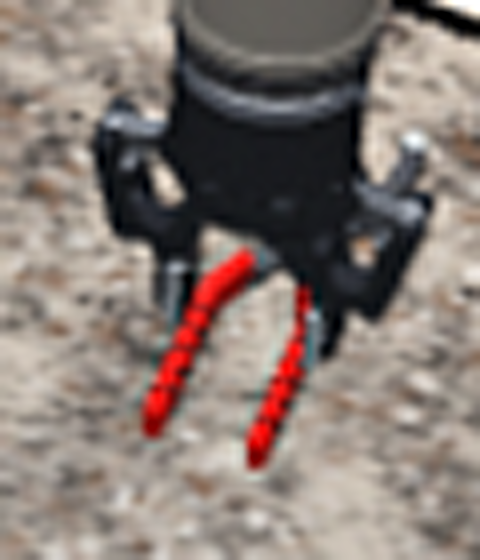

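Grip force is 13 N and the handle ends have closed to (152,430)/(258,462), but there's 10 N upward on the hand. I'll open slightly and probe lower to see whether that's the table or the handle tops.

Request:
{"api": "move_arm", "payload": {
  "moves": [
    {"fingers": 0.5,"slide": [0,0,0],"turn": [0,0,0]},
    {"fingers": 0.5,"slide": [0,0,0],"turn": [0,0,0]},
    {"fingers": 0.5,"slide": [0,0,0],"turn": [0,0,0]}
  ]
}}

```text
clock: 10.48
ee_pos: [466.3, -202.9, 6.3]
tool_rot: [[0.998, 0.07, -0.0], [0.07, -0.998, 0.0], [-0.0, -0.0, -1.0]]
ft_force: [0.2, -0.5, -0.4]
gripper_width: 63.6
grip_force: 0.0
```

Request:
{"api": "move_arm", "payload": {
  "moves": [
    {"fingers": 0.5,"slide": [0,0,0.004],"turn": [0,0,0]},
    {"fingers": 0.5,"slide": [0,0,0.004],"turn": [0,0,0]},
    {"fingers": 0.5,"slide": [0,0,0],"turn": [0,0,0]}
  ]
}}

```text
clock: 10.85
ee_pos: [466.7, -203.6, 2.6]
tool_rot: [[0.998, 0.07, 0.001], [0.07, -0.998, -0.001], [0.001, 0.001, -1.0]]
ft_force: [0.1, -1.6, 1.3]
gripper_width: 64.0
grip_force: 0.7
```

Request:
{"api": "move_arm", "payload": {
  "moves": [
    {"fingers": 0.26,"slide": [0,0,0],"turn": [0,0,0]},
    {"fingers": 0.26,"slide": [0,0,0],"turn": [0,0,0]},
    {"fingers": 0.26,"slide": [0,0,0],"turn": [0,0,0]},
    {"fingers": 0.26,"slide": [0,0,0],"turn": [0,0,0]}
  ]
}}

```text
clock: 11.35
ee_pos: [466.6, -203.5, 2.9]
tool_rot: [[0.998, 0.07, 0.001], [0.07, -0.998, -0.0], [0.001, 0.0, -1.0]]
ft_force: [0.1, -0.5, 7.7]
gripper_width: 54.3
grip_force: 12.0
```

Request:
{"api": "move_arm", "payload": {
  "moves": [
    {"fingers": 0.26,"slide": [0,0,-0.01],"turn": [0,0,0]},
    {"fingers": 0.26,"slide": [0,0,-0.03],"turn": [0,0,0]},
    {"fingers": 0.26,"slide": [0,0,-0.04],"turn": [0,0,0]},
    {"fingers": 0.26,"slide": [0,0,-0.04],"turn": [0,0,0]},
    {"fingers": 0.26,"slide": [0,0,0],"turn": [0,0,0]},
    {"fingers": 0.26,"slide": [0,0,0],"turn": [0,0,0]}
  ]
}}

```text
clock: 12.1
ee_pos: [466.1, -202.5, 62.1]
tool_rot: [[0.997, 0.071, -0.0], [0.071, -0.997, 0.0], [-0.0, -0.0, -1.0]]
ft_force: [-0.1, 0.3, -1.2]
gripper_width: 54.7
grip_force: 8.4
```

Run:
```python
from h import *
im=camera("scene");cv2.imwrite("pics/s5raw.png",im);cv2.imwrite("pics/t5raw.png",camera("top"))
o=observe();p=o["ee_pos"];print(o["clock"],o["grip_force"],o["gripper_width"],p,o["ft_force"])
x,y=230,140;s=6
crop("scene",x,y,100,100,s,"pics/s5.png",im)
ex=np.array([.998,.07,0]);ey=np.array([-.07,.998,0]);z=np.array([0,0,p[2]+6-p[2]])
for nm,q in(("rivet top",58*ex+[0,0,12]),("tipL top",120*ex+33*ey+[0,0,15]),("tipR",120*ex-33*ey+[0,0,15]),("hendL",-54*ex+24*ey+[0,0,6]),("hendR",-54*ex-24*ey+[0,0,6])):
    print(nm,(proj("scene",p+q)-[x,y])*s)
```

```text
12.2 8.44350054860115 53.89417354871092 [ 465.826 -202.555   61.761] [-0.503 -0.005 -1.919]
rivet top [315.03 399.88]
tipL top [296.395 301.368]
tipR [409.19  335.714]
hendL [198.983 544.088]
hendR [286.077 572.842]
```

View pics/s5.png

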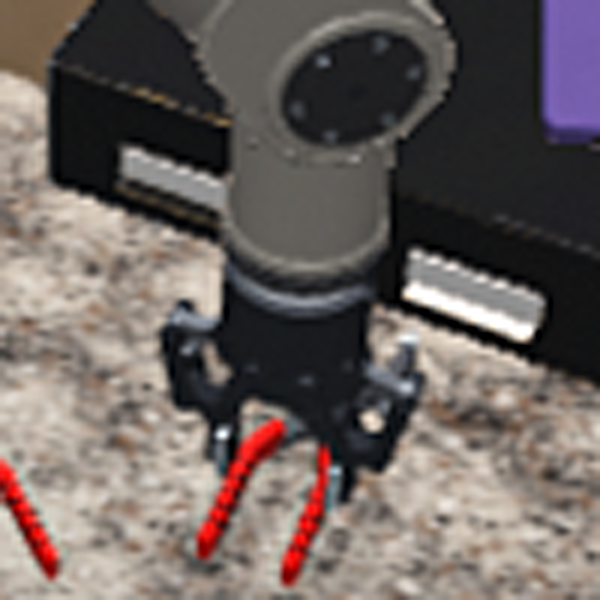

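The pliers are lifted and level: handle ends at (205,550)/(290,578), within about 1 px of prediction. Next I go to a stand-off in front of the ears and turn to face them.

Request:
{"api": "move_arm", "payload": {
  "moves": [
    {"fingers": 0.26,"slide": [0.006,-0.03,-0.004],"turn": [0,0,0]},
    {"fingers": 0.26,"slide": [0.0114,-0.056,-0.004],"turn": [0,0,0]},
    {"fingers": 0.26,"slide": [0.0114,-0.062,-0.004],"turn": [0,0,0]},
    {"fingers": 0.26,"slide": [0.0114,-0.062,-0.004],"turn": [0,0,0]},
    {"fingers": 0.26,"slide": [0.0114,-0.062,-0.004],"turn": [0,0,0]},
    {"fingers": 0.26,"slide": [0.0057,-0.038,0],"turn": [0,0,0]},
    {"fingers": 0.26,"slide": [0,0,0],"turn": [0,0,-0.04]},
    {"fingers": 0.26,"slide": [0,0,0],"turn": [0,0,-0.06]},
    {"fingers": 0.26,"slide": [0,0,0],"turn": [0,0,-0.08]},
    {"fingers": 0.26,"slide": [0,0,0],"turn": [0,0,-0.08]},
    {"fingers": 0.26,"slide": [0,0,0],"turn": [0,0,-0.08]},
    {"fingers": 0.26,"slide": [0,0,0],"turn": [0,0,-0.06]},
    {"fingers": 0.26,"slide": [0,0,0],"turn": [0,0,-0.031]},
    {"fingers": 0.26,"slide": [0,0,0],"turn": [0,0,0]},
    {"fingers": 0.26,"slide": [0,0,0],"turn": [0,0,0]}
  ]
}}

```text
clock: 14.08
ee_pos: [483.8, -45.8, 72.2]
tool_rot: [[0.597, 0.803, -0.001], [0.803, -0.597, 0.0], [-0.0, -0.0, -1.0]]
ft_force: [-0.3, 0.2, -0.9]
gripper_width: 54.3
grip_force: 8.4
```

Run:
```python
from h import *
s=camera("scene");t=camera("top");cv2.imwrite("pics/s6raw.png",s);cv2.imwrite("pics/t6raw.png",t)
o=observe();p=o["ee_pos"];R=o["tool_rot"];print(o["clock"],o["grip_force"],o["gripper_width"],p,np.degrees(np.arctan2(R[1,0],R[0,0])),o["ft_force"])
a=cv2.resize(s[130:230,170:270],None,fx=4,fy=4,interpolation=cv2.INTER_CUBIC)
b=cv2.resize(t[150:225,185:285],None,fx=4,fy=4,interpolation=cv2.INTER_CUBIC)
c=np.zeros((400,800,3),np.uint8);c[:400,:400]=a;c[:300,400:]=b;cv2.imwrite("pics/c6.png",c)
ex=R[:,0];ey=-R[:,1]
for nm,q in(("rivet",58*ex+[0,0,12]),("tipL",120*ex+33*ey+[0,0,15]),("tipR",120*ex-33*ey+[0,0,15])):
    print(nm,(proj("scene",p+q)-[170,130])*4,(proj("top",p+q)-[185,150])*4+[400,0])
```

```text
14.175 8.433460593223572 54.14116932880846 [483.947 -46.02   72.291] 53.39170986604066 [-0.39  -0.226 -1.142]
rivet [229.983 220.782] [602.22  202.264]
tipL [163.483 183.415] [535.057 189.866]
tipR [233.687 159.334] [575.196 140.078]
```

View pics/c6.png

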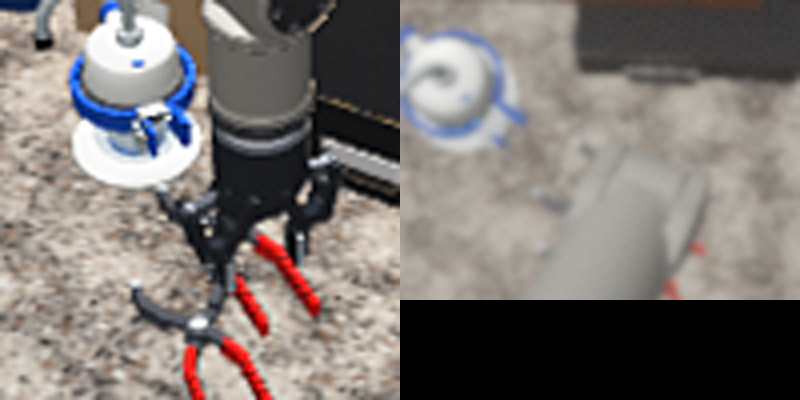

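The picture shows the tips at (163,188) in the scene half, and at about (539,193)/(578,146) in the top half. They point at the open ears at (500,142)/(518,115), roughly in line and some 5 mm farther back than predicted. I'll advance in stages.

Request:
{"api": "move_arm", "payload": {
  "moves": [
    {"fingers": 0.28,"slide": [0.02,0,0],"turn": [0,0,0]},
    {"fingers": 0.28,"slide": [0.03,0,0],"turn": [0,0,0]},
    {"fingers": 0.28,"slide": [0.03,0,0],"turn": [0,0,0]},
    {"fingers": 0.28,"slide": [0.014,0,0],"turn": [0,0,0]},
    {"fingers": 0.28,"slide": [0,0,0],"turn": [0,0,0]}
  ]
}}

```text
clock: 14.8
ee_pos: [512.4, -7.9, 72.3]
tool_rot: [[0.595, 0.804, 0.0], [0.804, -0.595, -0.0], [-0.0, 0.0, -1.0]]
ft_force: [0.4, -0.9, -1.3]
gripper_width: 54.4
grip_force: 8.2
```

Request:
{"api": "move_arm", "payload": {
  "moves": [
    {"fingers": 0.28,"slide": [0.008,0,0],"turn": [0,0,0]},
    {"fingers": 0.28,"slide": [0.008,0,0],"turn": [0,0,0]},
    {"fingers": 0.28,"slide": [0.006,0,0],"turn": [0,0,0]},
    {"fingers": 0.28,"slide": [0,0,0],"turn": [0,0,0]}
  ]
}}

```text
clock: 15.3
ee_pos: [518.7, 0.5, 72.4]
tool_rot: [[0.596, 0.803, 0.0], [0.803, -0.596, 0.0], [0.0, 0.0, -1.0]]
ft_force: [0.5, -0.3, -1.7]
gripper_width: 54.6
grip_force: 8.2
```

Request:
{"api": "move_arm", "payload": {
  "moves": [
    {"fingers": 0.28,"slide": [0.008,0,0],"turn": [0,0,0]},
    {"fingers": 0.28,"slide": [0.008,0,0],"turn": [0,0,0]},
    {"fingers": 0.28,"slide": [0.008,0,0],"turn": [0,0,0]},
    {"fingers": 0.28,"slide": [0,0,0],"turn": [0,0,0]},
    {"fingers": 0.28,"slide": [0,0,0],"turn": [0,0,0]}
  ]
}}

```text
clock: 15.92
ee_pos: [525.6, 9.8, 72.4]
tool_rot: [[0.596, 0.803, -0.0], [0.803, -0.596, -0.0], [-0.0, -0.0, -1.0]]
ft_force: [1.2, -0.3, -1.2]
gripper_width: 54.9
grip_force: 8.2
```

Run:
```python
from h import *
s=camera("scene");t=camera("top");cv2.imwrite("pics/s7raw.png",s);cv2.imwrite("pics/t7raw.png",t)
o=observe();p=o["ee_pos"];R=o["tool_rot"];print(o["clock"],o["grip_force"],o["gripper_width"],p,o["ft_force"],o["torque"])
a=cv2.resize(s[135:195,180:245],None,fx=8,fy=8,interpolation=cv2.INTER_CUBIC)[:480,:400]
b=cv2.resize(t[160:200,185:235],None,fx=8,fy=8,interpolation=cv2.INTER_CUBIC)
c=np.zeros((480,800,3),np.uint8);c[:,:400]=a;c[:320,400:]=b;cv2.imwrite("pics/c7.png",c)
ex=R[:,0];ey=-R[:,1]
for nm,q in(("rivet",58*ex+[0,0,12]),("tipL",120*ex+33*ey+[0,0,15]),("tipR",120*ex-33*ey+[0,0,15])):
    print(nm,(proj("scene",p+q)-[180,135])*8,(proj("top",p+q)-[185,160])*8+[400,0])
```

```text
16.025 8.246731013059616 54.61646286394614 [525.626   9.726  72.38 ] [-0.578  0.038 -2.273] [-0.006 -0.027  0.023]
rivet [310.826 296.003] [699.622 241.223]
tipL [182.269 224.821] [565.717 216.503]
tipR [319.923 179.174] [646.093 117.619]
```

View pics/c7.png

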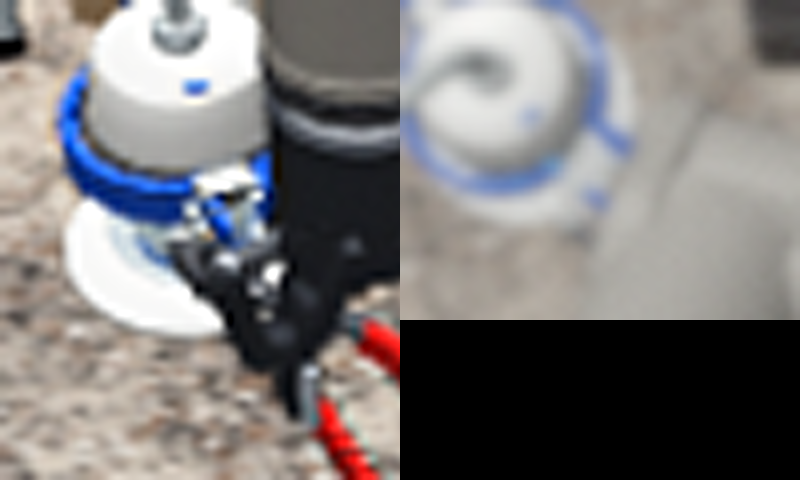

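The picture shows the left jaw at about (185,240), outside the near ear at (215,220), with no contact force. I start squeezing slowly, watching the grip force.

Request:
{"api": "move_arm", "payload": {
  "moves": [
    {"fingers": 0.26,"slide": [0,0,0],"turn": [0,0,0]},
    {"fingers": 0.24,"slide": [0,0,0],"turn": [0,0,0]},
    {"fingers": 0.22,"slide": [0,0,0],"turn": [0,0,0]},
    {"fingers": 0.2,"slide": [0,0,0],"turn": [0,0,0]},
    {"fingers": 0.18,"slide": [0,0,0],"turn": [0,0,0]},
    {"fingers": 0.16,"slide": [0,0,0],"turn": [0,0,0]},
    {"fingers": 0.14,"slide": [0,0,-0.001],"turn": [0,0,0]},
    {"fingers": 0.12,"slide": [0,0,0],"turn": [0,0,0]},
    {"fingers": 0.1,"slide": [0,0,-0.001],"turn": [0,0,0]},
    {"fingers": 0.1,"slide": [0,0,0],"turn": [0,0,0]}
  ]
}}

```text
clock: 17.27
ee_pos: [525.7, 9.9, 73.4]
tool_rot: [[0.596, 0.803, -0.0], [0.803, -0.596, 0.0], [-0.0, -0.0, -1.0]]
ft_force: [-0.8, -0.1, -1.7]
gripper_width: 47.1
grip_force: 10.6
```

Request:
{"api": "move_arm", "payload": {
  "moves": [
    {"fingers": 0.08,"slide": [0,0,0],"turn": [0,0,0]},
    {"fingers": 0.06,"slide": [0,0,0],"turn": [0,0,0]},
    {"fingers": 0.04,"slide": [0,0,-0.001],"turn": [0,0,0]},
    {"fingers": 0.02,"slide": [0,0,0],"turn": [0,0,0]},
    {"fingers": 0.0,"slide": [0,0,0],"turn": [0,0,0]},
    {"fingers": 0.0,"slide": [0,0,0],"turn": [0,0,0]}
  ]
}}

```text
clock: 18.02
ee_pos: [525.3, 9.4, 73.8]
tool_rot: [[0.596, 0.803, -0.001], [0.803, -0.596, -0.0], [-0.001, -0.0, -1.0]]
ft_force: [-2.5, -2.3, -2.0]
gripper_width: 43.0
grip_force: 16.4
```

Request:
{"api": "move_arm", "payload": {
  "moves": [
    {"fingers": -0.02,"slide": [0,0,0],"turn": [0,0,0]},
    {"fingers": -0.04,"slide": [0,0,0],"turn": [0,0,0]},
    {"fingers": -0.06,"slide": [0,0,-0.001],"turn": [0,0,0]},
    {"fingers": -0.08,"slide": [0,0,0],"turn": [0,0,0]},
    {"fingers": -0.08,"slide": [0,0,0],"turn": [0,0,0]}
  ]
}}

```text
clock: 18.65
ee_pos: [525.7, 9.8, 74.4]
tool_rot: [[0.596, 0.803, -0.0], [0.803, -0.596, -0.0], [-0.0, -0.0, -1.0]]
ft_force: [-2.8, -4.2, -0.5]
gripper_width: 40.0
grip_force: 17.4
```

Request:
{"api": "move_arm", "payload": {
  "moves": [
    {"fingers": -0.1,"slide": [0,0,0],"turn": [0,0,0]},
    {"fingers": -0.12,"slide": [0,0,0],"turn": [0,0,0]},
    {"fingers": -0.14,"slide": [0,0,-0.001],"turn": [0,0,0]},
    {"fingers": -0.14,"slide": [0,0,0],"turn": [0,0,0]}
  ]
}}

```text
clock: 19.15
ee_pos: [525.4, 9.5, 74.8]
tool_rot: [[0.596, 0.803, -0.001], [0.803, -0.596, -0.0], [-0.001, -0.0, -1.0]]
ft_force: [-3.7, -5.6, -1.6]
gripper_width: 37.4
grip_force: 20.8
```

Request:
{"api": "move_arm", "payload": {
  "moves": [
    {"fingers": -0.155,"slide": [-0.002,0,0],"turn": [0,0,0]},
    {"fingers": -0.17,"slide": [-0.002,0,0],"turn": [0,0,0]},
    {"fingers": -0.17,"slide": [0,0,0],"turn": [0,0,0]}
  ]
}}

```text
clock: 19.52
ee_pos: [525.1, 8.8, 75.1]
tool_rot: [[0.596, 0.803, 0.001], [0.803, -0.596, 0.001], [0.001, 0.0, -1.0]]
ft_force: [-1.6, -1.3, -1.4]
gripper_width: 35.9
grip_force: 20.1
```

Request:
{"api": "move_arm", "payload": {
  "moves": [
    {"fingers": -0.185,"slide": [0,0,0],"turn": [0,0,0]},
    {"fingers": -0.2,"slide": [0,0,0],"turn": [0,0,0]},
    {"fingers": -0.2,"slide": [0,0,0],"turn": [0,0,0]}
  ]
}}

```text
clock: 19.9
ee_pos: [524.8, 8.5, 75.0]
tool_rot: [[0.596, 0.803, 0.0], [0.803, -0.596, 0.0], [0.0, 0.0, -1.0]]
ft_force: [-0.4, -0.7, -1.0]
gripper_width: 34.6
grip_force: 21.3
```

Request:
{"api": "move_arm", "payload": {
  "moves": [
    {"fingers": -0.215,"slide": [0,0,0],"turn": [0,0,0]},
    {"fingers": -0.23,"slide": [0,0,0],"turn": [0,0,0]},
    {"fingers": -0.23,"slide": [0,0,0],"turn": [0,0,0]}
  ]
}}

```text
clock: 20.27
ee_pos: [524.8, 8.5, 75.0]
tool_rot: [[0.596, 0.803, 0.0], [0.803, -0.596, 0.0], [0.0, 0.0, -1.0]]
ft_force: [-0.4, -1.0, -1.9]
gripper_width: 33.1
grip_force: 12.0
```

Request:
{"api": "move_arm", "payload": {
  "moves": [
    {"fingers": -0.245,"slide": [0,0,0],"turn": [0,0,0]},
    {"fingers": -0.245,"slide": [0,0,0],"turn": [0,0,0]}
  ]
}}

```text
clock: 20.52
ee_pos: [524.7, 8.5, 74.9]
tool_rot: [[0.596, 0.803, 0.0], [0.803, -0.596, 0.0], [0.0, 0.0, -1.0]]
ft_force: [0.3, -0.8, -0.6]
gripper_width: 32.7
grip_force: 15.2
```

Grip force fell from 21 to 12 N, so the catch has snapped. I release and back off.

Request:
{"api": "move_arm", "payload": {
  "moves": [
    {"fingers": -0.245,"slide": [0,0,0],"turn": [0,0,0]},
    {"fingers": -0.1,"slide": [0,0,0],"turn": [0,0,0]},
    {"fingers": 0.05,"slide": [0,0,0],"turn": [0,0,0]},
    {"fingers": 0.15,"slide": [0,0,0],"turn": [0,0,0]},
    {"fingers": 0.24,"slide": [0,0,0],"turn": [0,0,0]},
    {"fingers": 0.24,"slide": [0,0,0],"turn": [0,0,0]},
    {"fingers": 0.24,"slide": [0,0,0],"turn": [0,0,0]}
  ]
}}

```text
clock: 21.4
ee_pos: [524.5, 8.3, 74.9]
tool_rot: [[0.596, 0.803, -0.0], [0.803, -0.596, -0.0], [-0.0, -0.0, -1.0]]
ft_force: [0.9, 0.1, -1.1]
gripper_width: 52.7
grip_force: 8.7
```

Request:
{"api": "move_arm", "payload": {
  "moves": [
    {"fingers": 0.24,"slide": [-0.01,0,0],"turn": [0,0,0]},
    {"fingers": 0.24,"slide": [-0.02,0,0],"turn": [0,0,0]},
    {"fingers": 0.24,"slide": [-0.03,0,0],"turn": [0,0,0]},
    {"fingers": 0.24,"slide": [-0.04,0,0],"turn": [0,0,0]},
    {"fingers": 0.24,"slide": [-0.04,0,0],"turn": [0,0,0]},
    {"fingers": 0.24,"slide": [0,0,0],"turn": [0,0,0]},
    {"fingers": 0.24,"slide": [0,0,0],"turn": [0,0,0]}
  ]
}}

```text
clock: 22.28
ee_pos: [483.2, -47.8, 75.0]
tool_rot: [[0.596, 0.803, 0.001], [0.803, -0.596, 0.0], [0.001, 0.0, -1.0]]
ft_force: [0.5, 0.0, -0.8]
gripper_width: 53.0
grip_force: 8.7
```

Run:
```python
from h import *
s=camera("scene");cv2.imwrite("pics/s8raw.png",s)
for n in ("s7raw","s8raw"):
    hsv=cv2.cvtColor(cv2.imread(f"pics/{n}.png"),cv2.COLOR_BGR2HSV)[150:175,195:225]
    m=(abs(hsv[...,0].astype(int)-111)<9)&(hsv[...,1]>110)
    print(n);print("\n".join("%3d "%(150+i)+"".join(".#"[int(q)] for q in r) for i,r in enumerate(m)))
o=observe();print(o["clock"],o["ee_pos"],o["gripper_width"],o["grip_force"],o["ft_force"])
```

```text
s7raw
150 ..............................
151 ..............................
152 ..............................
153 ..............................
154 .................##...........
155 ................###...........
156 #................##...........
157 #########........##...........
158 #########.........##..........
159 #########...#.....##..........
160 ########..###....###..........
161 ########..###....##...........
162 ..######...###....#...........
163 ............##................
164 ............##................
165 .............##...............
166 ...#..........................
167 ....###.......................
168 ..............................
169 ..............................
170 ....................#.........
171 ..............................
172 ..............................
173 ..............................
174 .............#................
s8raw
150 ....................###.......
151 ....................###.......
152 ...................###........
153 ..................####........
154 ..................####........
155 #..................###........
156 ###.......#........##.........
157 ############......#...........
158 ############....###...........
159 ############..######..........
160 ##########...########.........
161 .##########..########.........
162 ...#######.....######.........
163 ...............######.........
164 ..............#######.........
165 ...............######........#
166 ...#...........##..##........#
167 ....###...###...#............#
168 ........#....................#
169 .............................#
170 .............................#
171 .............................#
172 .............................#
173 .............................#
174 .............................#
22.325 [483.384 -47.45   75.002] 53.17453686774955 8.738259673118591 [ 0.551 -0.061 -0.894]
```

The ears are now together and stay shut. I carry the pliers back to their original spot.

Request:
{"api": "move_arm", "payload": {
  "moves": [
    {"fingers": 0.24,"slide": [0,0,0],"turn": [0,0,0.03]},
    {"fingers": 0.24,"slide": [0,0,0],"turn": [0,0,0.06]},
    {"fingers": 0.24,"slide": [0,0,0],"turn": [0,0,0.08]},
    {"fingers": 0.24,"slide": [0,0,0],"turn": [0,0,0.08]},
    {"fingers": 0.24,"slide": [0,0,0],"turn": [0,0,0.08]},
    {"fingers": 0.24,"slide": [0,0,0],"turn": [0,0,0.06]},
    {"fingers": 0.24,"slide": [0,0,0],"turn": [0,0,0.04]},
    {"fingers": 0.24,"slide": [0,0,0],"turn": [0,0,0]},
    {"fingers": 0.24,"slide": [-0.006,0.03,0],"turn": [0,0,0]},
    {"fingers": 0.24,"slide": [-0.011,0.06,0],"turn": [0,0,0]},
    {"fingers": 0.24,"slide": [-0.012,0.066,0],"turn": [0,0,0]},
    {"fingers": 0.24,"slide": [-0.012,0.066,0],"turn": [0,0,0]},
    {"fingers": 0.24,"slide": [-0.011,0.056,0.02],"turn": [0,0,0]},
    {"fingers": 0.24,"slide": [-0.005,0.03,0.03],"turn": [0,0,0]},
    {"fingers": 0.24,"slide": [0,0,0.03],"turn": [0,0,0]},
    {"fingers": 0.24,"slide": [0,0,0.03],"turn": [0,0,0]},
    {"fingers": 0.24,"slide": [0,0,0.01],"turn": [0,0,0]},
    {"fingers": 0.24,"slide": [0,0,0],"turn": [0,0,0]}
  ]
}}

```text
clock: 24.58
ee_pos: [465.5, -203.0, 14.6]
tool_rot: [[0.997, 0.073, -0.001], [0.073, -0.997, 0.0], [-0.001, -0.0, -1.0]]
ft_force: [0.1, -0.3, -0.6]
gripper_width: 53.0
grip_force: 8.7
```

Request:
{"api": "move_arm", "payload": {
  "moves": [
    {"fingers": 0.24,"slide": [0,0,0.004],"turn": [0,0,0]},
    {"fingers": 0.24,"slide": [0,0,0.004],"turn": [0,0,0]},
    {"fingers": 0.24,"slide": [0,0,0],"turn": [0,0,0]}
  ]
}}

```text
clock: 24.95
ee_pos: [465.6, -203.5, 10.9]
tool_rot: [[0.997, 0.072, 0.0], [0.072, -0.997, 0.0], [0.0, -0.0, -1.0]]
ft_force: [0.4, -0.2, -1.6]
gripper_width: 53.0
grip_force: 8.7
```

Request:
{"api": "move_arm", "payload": {
  "moves": [
    {"fingers": 0.24,"slide": [0,0,0.004],"turn": [0,0,0]},
    {"fingers": 0.24,"slide": [0,0,0.004],"turn": [0,0,0]},
    {"fingers": 0.24,"slide": [0,0,0],"turn": [0,0,0]}
  ]
}}

```text
clock: 25.32
ee_pos: [465.4, -203.5, 6.7]
tool_rot: [[0.997, 0.072, -0.0], [0.072, -0.997, 0.0], [-0.0, -0.0, -1.0]]
ft_force: [-0.3, 0.6, -1.5]
gripper_width: 52.7
grip_force: 8.7
```

Request:
{"api": "move_arm", "payload": {
  "moves": [
    {"fingers": 0.24,"slide": [0,0,0.003],"turn": [0,0,0]},
    {"fingers": 0.24,"slide": [0,0,0.002],"turn": [0,0,0]},
    {"fingers": 0.24,"slide": [0,0,0],"turn": [0,0,0]}
  ]
}}

```text
clock: 25.7
ee_pos: [465.5, -203.6, 4.3]
tool_rot: [[0.997, 0.072, -0.0], [0.072, -0.997, 0.0], [-0.0, -0.0, -1.0]]
ft_force: [-0.7, -1.1, -1.6]
gripper_width: 52.5
grip_force: 8.7
```

Nearly down; I release, open fully and lift.

Request:
{"api": "move_arm", "payload": {
  "moves": [
    {"fingers": 0.24,"slide": [0,0,0.002],"turn": [0,0,0]},
    {"fingers": 0.3,"slide": [0,0,0],"turn": [0,0,0]},
    {"fingers": 0.4,"slide": [0,0,0],"turn": [0,0,0]},
    {"fingers": 0.6,"slide": [0,0,0],"turn": [0,0,0]},
    {"fingers": 1,"slide": [0,0,0],"turn": [0,0,0]},
    {"fingers": 1,"slide": [0,0,0],"turn": [0,0,0]},
    {"fingers": 1,"slide": [0,0,-0.01],"turn": [0,0,0]},
    {"fingers": 1,"slide": [0,0,-0.04],"turn": [0,0,0]},
    {"fingers": 1,"slide": [0,0,-0.1],"turn": [0,0,0]},
    {"fingers": 1,"slide": [0,0,-0.1],"turn": [0,0,0]},
    {"fingers": 1,"slide": [0,0,-0.1],"turn": [0,0,0]},
    {"fingers": 1,"slide": [0,0,-0.1],"turn": [0,0,0]},
    {"fingers": 1,"slide": [0,0,0],"turn": [0,0,0]},
    {"fingers": 1,"slide": [0,0,0],"turn": [0,0,0]}
  ]
}}

```text
clock: 27.45
ee_pos: [465.2, -203.0, 228.1]
tool_rot: [[0.997, 0.073, -0.0], [0.073, -0.997, 0.001], [-0.0, -0.001, -1.0]]
ft_force: [-0.1, -0.7, -0.8]
gripper_width: 85.3
grip_force: 0.0
```

Run:
```python
from h import *
s=camera("scene");o=observe();print(o["clock"],o["ee_pos"],o["gripper_width"],o["ft_force"])
for im in(cv2.imread("pics/scene0.png"),s):
    hsv=cv2.cvtColor(im,cv2.COLOR_BGR2HSV)
    m=((hsv[...,0]<6)|(hsv[...,0]>174))&(hsv[...,1]>150)&(hsv[...,2]>90)
    k,l,st,ce=cv2.connectedComponentsWithStats(m.astype(np.uint8),connectivity=8)
    print([(st[i].tolist(),ce[i].round(1)) for i in range(1,k) if st[i,4]>30 and st[i,1]>200])
hsv=cv2.cvtColor(s,cv2.COLOR_BGR2HSV)[150:170,195:225]
m=(abs(hsv[...,0].astype(int)-111)<9)&(hsv[...,1]>110)
print("\n".join("".join(".#"[int(q)] for q in r) for r in m))
```

```text
27.5 [ 464.782 -202.994  227.504] 85.83611791040262 [0.52  0.105 0.262]
[([225, 214, 14, 22, 72], array([232.1, 223.5])), ([216, 216, 9, 25, 73], array([219.5, 228.2])), ([261, 221, 15, 23, 81], array([267.7, 231.3])), ([277, 225, 9, 24, 69], array([280.9, 235.8]))]
[([225, 214, 14, 22, 72], array([232.1, 223.6])), ([216, 216, 9, 25, 73], array([219.5, 228.2])), ([262, 222, 14, 23, 78], array([267.9, 231.7])), ([277, 226, 9, 24, 70], array([281.1, 236.5]))]
....................###.......
....................###.......
...................###........
..................####........
..................####........
#..................###........
###.......#........##.........
############......#...........
############....###...........
############.#######..........
##########...########.........
.##########..########.........
...#######.....######.........
...............######.........
..............#######.........
...............######.........
...#...........##..##.........
....###...###...#.............
........#.....................
..............................
```

The pliers lie where they started, within 1 px in the scene view, the clamp is still shut, and the hand is clear.

```bash
python3 -c "
from station import *
print(hand_in())"
```

```text
the job is handed in; nothing more can be done
None
```

I squeezed the clamp until its catch snapped and held, laid the pliers flat where they had been, well clear of the filter, and handed the job in at about 27.5 s; the hand-in gave no verdict.

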